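# Clamp the pump's valve block in the torque-knob vise

## Task

Stand the brass valve block upright on the bed of the green vise, its narrow way between the moving jaw and the stop, and let go of it. Then turn the vise's orange knob clockwise (seen from above) until the jaw has the block tight and you feel the slip clutch let go, and stop turning once it has slipped about 30 degrees: at least 15, never more than 45. Leave the other things on the slab undisturbed.

Things in the scene. Friction and masses are not known exactly. Their poses are not given: they have to be found in the camera images.
- valve_block: brass valve block, 0.35 to 0.65 kg: a body 36 mm (its x) by 50 mm (its y) by 45 mm tall (z), with a round spigot 22 mm in diameter and 12 mm high on top. Starts upright on the slab. Origin: centre of its underside. Symmetric under a half turn about z.
- vise: green vise fixed to the slab, long axis x: bed 225 x 70 mm, top 14 mm above the slab. At -x a gear head, 70 x 70 mm, 60 mm high, centred 100 mm from the origin, carries the knob. At +x a dark steel stop, 44 mm wide, 38 mm high over the bed; its face is locked by hand anywhere 21 to 31 mm from the origin and is not measured. Origin: on the slab, under the loading place. z up.
- vise_seat (a point): point on the bed top, 14 mm above the vise's origin; a block stood here with its x along the vise's x (either way round) clears both jaw and stop. Axes as the vise's.
- vise_jaw: steel moving jaw, 40 mm wide (y), 30 mm high over the bed. Origin: foot of its clamping face, at bed height. It starts open, the face 21 mm from the vise's origin on the -x side, and moves to +x (vise axes) 6 mm per radian of clockwise knob turn, pushes the block to the stop, then squeezes it (about 35 N when the clutch slips).
- knob_grip (a point): middle of the round orange knob (46 mm diameter, 75 to 111 mm above the slab), 93 mm up, on its upright axis, 100 mm from the vise's origin towards its -x. Turns with the knob. It takes 0.24 N m while the jaw runs free; with the block on the stop this climbs within 0.2 rad to a steady 0.45 N m: smooth slip. Dry friction: felt only while pushing on; when stopped it may relax. Stays where left.
- telltale_top (a point): centre of the top of the red tell-tale pin, 8 mm in diameter, in the middle of the knob's top. At the start 113 mm above the slab, 2 mm above the knob's top. It creeps up 2 mm per radian of clutch slip (hardly to be seen) and does not rise while the clutch holds. Counter-clockwise slip would lower it.
- lube_bottle: bystander: black plastic lubricant bottle, 64 mm in diameter, 170 mm tall, red twist cap. Origin: centre of its underside.
- mallet: bystander: wooden mallet lying down, about 275 mm long, head 55 by 100 by 55 mm at its +x end. Origin: on the slab, about the middle of its length.
- scoop: bystander: yellow plastic scoop, about 190 mm long along its x, pan 90 by 65 by 35 mm. Origin: on the slab under the rear of the pan.
- tin_box: bystander: tin box with a partly open sliding lid, 130 by 75 mm with the lid, 53 mm high. Origin: centre of its underside.
- adaptor: bystander: small dark steel adaptor, 32 mm square, 38 mm high with its round spigot. Not the block to clamp. Origin: centre of its underside.
- washer_dish: bystander: white ceramic dish, 80 mm across, 25 mm high. Origin: centre of its underside.
Mind the look-alikes: they are no part of the job. Of the things like the valve_block, leave any that is turquoise; of the rest the larger one is meant.

How it is judged (in metres and radians):
On the way:
1. the valve block stands upright on the vise bed, narrow way between jaw and stop, and has been let go, the clutch not yet slipped (horizontal distance between valve_block and vise_seat below 0.03 m and z of valve_block in the frame of vise_seat between -0.004 and 0.004 m and angle between valve_block's own z axis and vertical below 0.1 rad and angle between the x axis of valve_block and the x axis of vise, either way round below 0.3 rad and contact force between the fingers and valve_block below 0.2 N and z of telltale_top in the frame of vise below 0.1132 m), for 0.2 s.
At the end, for the whole second after the job is handed in: The block stands upright (within 0.1 rad) and square (within 0.12 rad) on the vise bed, within 4 mm of bed height and 30 mm of the seat point, squeezed by the jaw with more than 15 N, at rest; the clutch has slipped by 0.2 to 0.85 rad in all (tell-tale pin 0.4 to 1.7 mm up) (horizontal distance between valve_block and vise_seat below 0.03 m and z of valve_block in the frame of vise_seat between -0.004 and 0.004 m and angle between valve_block's own z axis and vertical below 0.1 rad and angle between the x axis of valve_block and the x axis of vise, either way round below 0.12 rad and contact force between vise_jaw and valve_block above 15 N and z of telltale_top in the frame of vise between 0.1134 and 0.1147 m and linear speed of valve_block below 0.01 m/s); the robot touches nothing.
It fails at once if the clutch is over-run: it slips by more than 0.85 rad (tell-tale pin more than 1.7 mm up) (z of telltale_top in the frame of vise above 0.1147 m).
It fails at once if another thing on the slab (bottle, mallet, scoop, tin box, adaptor, dish) is shifted by more than 20 mm or tipped (distance of any of lube_bottle, mallet, scoop, tin_box, adaptor, washer_dish from where it was at the start of the episode above 0.02 m or angle between any of lube_bottle, mallet, scoop, tin_box, adaptor, washer_dish's own z axis and vertical above 0.3 rad).
It also fails if it takes over 72 s, if anything falls off the work surface, if the arm or the gripper's body presses on something with over 40 N, if the wrist force passes 120 N, or if a joint passes its speed limit or range.

## Robot

A 6-joint arm with a two-finger parallel gripper is mounted at the origin on the work surface. World frame = base frame: x ahead of the robot, y to its left, z up, the work surface at z = 0. Lengths are in m, angles in degrees, forces in N, time in s.
With the tool pointing down it reaches from about 0.35 to 0.875 m from the base axis. Payload 4.2 kg.
Tool frame: the origin (TCP) lies between the finger pads; the fingertips stand 8 mm ahead of it and the grasp point (between the pads) lies 11 mm behind it; x points along the fingers, y is the direction in which the jaws open and shut, and the axes are right-handed (so a half turn about x gives the same grasp; the last joint's range is limited). The gripper opens to 87 mm and grips with 3 to 60 N. Pads are 19 mm wide; open, the fingers measure 117 mm over their backs; the gripper's body (75 mm by 190 mm) begins 51 mm behind the grasp point.
Start: joints at [83.4, 22.042, 0.453, 0, -68.411, -14.817], TCP at [0.228, 0.582, 0.231] pointing down, gripper open.
Joint ranges: [-179.83, 179.83], [-69.29, 118.12], [-61.27, 80.66], [-181.25, 117.63], [-171.15, -9.14], [-177.46, 177.46]. Speed limits (degrees/s): [159.86, 159.86, 180, 180, 180, 180].

## Interface

Orientations are given as a 3x3 rotation matrix whose columns are the frame's x, y, z axes.
In Python, from station import r gives the robot as it stands. The module is installed in compiled form; this text tells all that it offers.
- The arm moves only by the tool move_arm, never from a script. Its argument "increments" is one flat list of numbers, 7 for each row, row after row: the turn, a rotation vector about the tool's x, y, z in degrees, then the shift along the tool's x, y, z in m, then the finger opening in m, from 0 to 0.087. A call has 1 to 12 rows; each row is the pose to reach, as a shift and turn from the pose commanded when the call began, along the tool's axes at that moment; what a row does not reach only later rows make up. A row lasts 1/12 s, in which the tool goes at most 41.7 mm and 7.16 degrees, less where a joint would pass 70% of its speed; a pose out of reach is approached as far as the arm can. A call with a gripper value outside its range is refused whole. The fingers move at their own pace and stop on an object; the grip force is fixed at half the most. Time passes only in rows, so rows that repeat a pose let the fingers close. It gives the time, the measured TCP pose, the force and the opening at its end, in the units of the state.
- r.sense(): the state, without advancing time (a new reading comes with each control period).
- r.capture(name): name is "scene" or "top" or "wrist"; returns the picture (420x560x3 uint8, red, green, blue); there is no depth.
- r.calibration(name): a dict with "fx", "fy", "cx", "cy" (pixels), "D" ([k1, k2, p1, p2, k3] as OpenCV has them; the pictures are not rectified), "rvec" (rotation vector, rad) and "tvec" (3), from world to camera coordinates, as OpenCV has them; the wrist camera has in their place "tool_from_camera" (4x4, takes a point from camera to tool coordinates, whose origin is the TCP and whose axes are the tool frame's). Camera axes: x right, y down, z forward; pixel columns grow to the right and rows downward; lengths in m; the calibration is good to about 2 mm. A picture is of the moment at which its call begins: read the wrist's pose just before it. calibration takes no time and is no camera call.
- r.finish_job(): hands the job in, once; it reports no verdict.
The state is a dict: "time_s": time; "joints": joint angles; "joint_velocities": joint speeds; "effort": joint torques, N m; "tcp_pos": TCP position; "ee_rot": TCP orientation; "wrist_force": force on the tool from outside, world axes, zero at the start; "moment": the same for the moment, N m; "gripper_width": opening from 0.0 (shut) to 1.0 (fully open).
Only numpy, scipy, OpenCV 4.12 (cv2) and the standard library are available. Lean on these libraries where they do the work, as an engineer would, in place of code of your own. Each camera call takes 0.05 s, during which the arm holds its last target.

## Working session

There is one attempt and no reset: what is moved stays moved. The work goes in short steps, Python scripts to look and compute and a tool call to move; the robot and the scene stay as the last step left them, time stands still between calls to the robot, and variables do not carry over. Pictures are saved under pics/ and viewed, and the job is handed in when it is done.

Besides the shell and the picture viewer there is one more tool, called after "Emit:" by a JSON object that holds its "name" and its "arguments", one argument or row to a line. move_arm: Moves the arm, as the interface text tells. Its arguments: {"type":"object","properties":{"increments":{"type":"array","items":{"type":"number"}}},"required":["increments"]}

```bash
mkdir -p pics; cat > look.py <<'E'
import cv2,sys
from station import r
import numpy as np
def save(n,f):
    s=r.sense();im=r.capture(n);cv2.imwrite('pics/'+f,im[:,:,::-1]);return s,im
E
python3 - <<'E'
from look import *
for n in ('scene','top','wrist'):
    s,im=save(n,n+'0.png'); np.save(n+'0.npy',im)
    print(r.calibration(n))
print(s)
E
```

```text
{'fx': 431.47601740267953, 'fy': 431.47601740267953, 'cx': 278.94778288688264, 'cy': 202.6162882471359, 'D': array([-0.1120226,  0.       ,  0.       ,  0.       ,  0.       ]), 'rvec': array([ 1.99294007,  1.78134056, -0.50053496]), 'tvec': array([-0.07480315, -0.41355513,  1.62771758])}
{'fx': 433.6947106761219, 'fy': 433.6947106761219, 'cx': 282.32448190232907, 'cy': 215.20030365668538, 'D': array([0.01283206, 0.        , 0.        , 0.        , 0.        ]), 'rvec': array([ 2.13212034, -2.1765083 ,  0.15046846]), 'tvec': array([0.00393065, 0.5816401 , 0.97234825])}
{'fx': 324.63634322419165, 'fy': 324.63634322419165, 'cx': 274.16388407898285, 'cy': 214.08301810990787, 'D': array([-0.06394011,  0.        ,  0.        ,  0.        ,  0.        ]), 'tool_from_camera': array([[ 5.94211580e-04, -2.81040829e-01,  9.59695628e-01,
        -1.53442591e-01],
       [ 9.99999365e-01, -7.52356932e-04, -8.39489307e-04,
        -1.61801810e-03],
       [ 9.57964429e-04,  9.59695518e-01,  2.81040203e-01,
        -7.73996609e-02],
       [ 0.00000000e+00,  0.00000000e+00,  0.00000000e+00,
         1.00000000e+00]])}
{'time_s': 0.1, 'joints': array([ 8.34012447e+01,  2.20880451e+01,  3.87297048e-01, -2.60600304e-02,
       -6.84122796e+01, -1.48187199e+01]), 'joint_velocities': array([-0.00050543, -0.14266761,  0.17663361,  0.17317623,  0.03847446,
       -0.04936539]), 'effort': array([-2.51555812e-04, -3.91691852e+01,  1.87933838e+01,  4.23181146e+00,
        1.33951317e-02, -7.76483193e-05]), 'tcp_pos': array([0.22799167, 0.58136189, 0.22954713]), 'ee_rot': array([[-6.46817774e-04, -3.65316259e-01, -9.30883243e-01],
       [-1.91099933e-03, -9.30881287e-01,  3.65316819e-01],
       [-9.99997965e-01,  2.01521067e-03, -9.60085634e-05]]), 'wrist_force': array([ 1.24991266, -0.20144042,  0.15346824]), 'moment': array([-0.00961594,  0.01803334, -0.05559156]), 'gripper_width': 0.9959806166816288}
```

View pics/scene0.png

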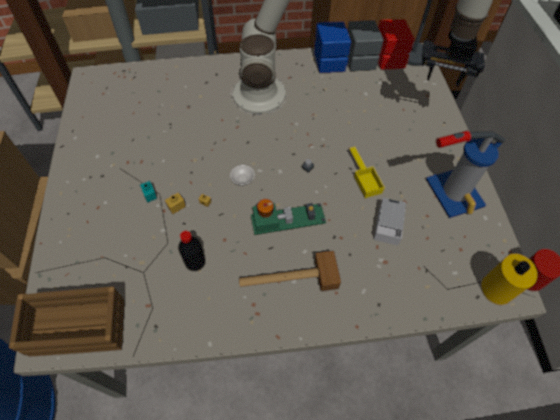

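View pics/top0.png

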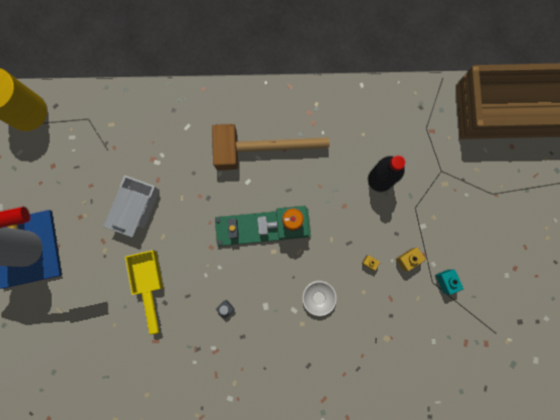

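View pics/wrist0.png

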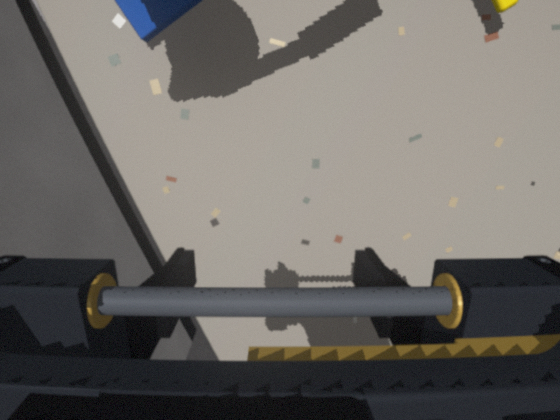

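In the top view there are three look-alikes: large brass at (412,260), small brass at (371,263) and turquoise at (450,282). The turquoise one is excluded, and the larger brass one fits. I'll confirm that in an enlarged crop and measure.

```bash
cat >> look.py <<'E'
def ray(n,uv,s=None):
    c=r.calibration(n);K=np.array([[c['fx'],0,c['cx']],[0,c['fy'],c['cy']],[0,0,1]])
    p=cv2.undistortPoints(np.array(uv,float).reshape(-1,1,2),K,c['D']).reshape(-1,2)
    d=np.c_[p,np.ones(len(p))]
    if n=='wrist':
        T=c['tool_from_camera'];Rw=s['ee_rot'];R=Rw@T[:3,:3];o=Rw@T[:3,3]+s['tcp_pos']
        return o,d@R.T
    R=cv2.Rodrigues(c['rvec'])[0];return -R.T@c['tvec'],d@R
def onz(n,uv,z,s=None):
    o,d=ray(n,uv,s);t=(z-o[2])/d[:,2];return o+d*t[:,None]
def proj(n,P,s=None):
    c=r.calibration(n);K=np.array([[c['fx'],0,c['cx']],[0,c['fy'],c['cy']],[0,0,1]])
    P=np.array(P,float).reshape(-1,3)
    if n=='wrist':
        T=np.eye(4);T[:3,:3]=s['ee_rot'];T[:3,3]=s['tcp_pos'];M=np.linalg.inv(T@c['tool_from_camera'])
        rv=cv2.Rodrigues(M[:3,:3])[0];tv=M[:3,3]
    else: rv,tv=c['rvec'],c['tvec']
    return cv2.projectPoints(P,rv,tv,K,c['D'])[0].reshape(-1,2)
E
python3 - <<'E'
from look import *
t=np.load('top0.npy');
a=cv2.resize(t[230:310,340:480],None,fx=5.7,fy=5.7,interpolation=cv2.INTER_CUBIC)
b=cv2.resize(t[190:260,200:330],None,fx=6,fy=6,interpolation=cv2.INTER_CUBIC)
cv2.imwrite('pics/cropblk.png',a[:,:,::-1]);cv2.imwrite('pics/cropvise.png',b[:,:,::-1])
print('corners',onz('top',[(0,0),(559,0),(0,419),(559,419),(412,260)],0).round(3))
for i,(u,v) in enumerate([(412,260),(371,263),(450,282)]):print(onz('top',[(u,v)],.045).round(3))
E
```

```text
corners [[ 1.159  0.705  0.   ]
 [ 1.133 -0.734  0.   ]
 [ 0.136  0.638  0.   ]
 [ 0.108 -0.626  0.   ]
 [ 0.473 -0.316  0.   ]]
[[ 0.471 -0.302  0.045]]
[[ 0.467 -0.208  0.045]]
[[ 0.42  -0.385  0.045]]
```

View pics/cropblk.png

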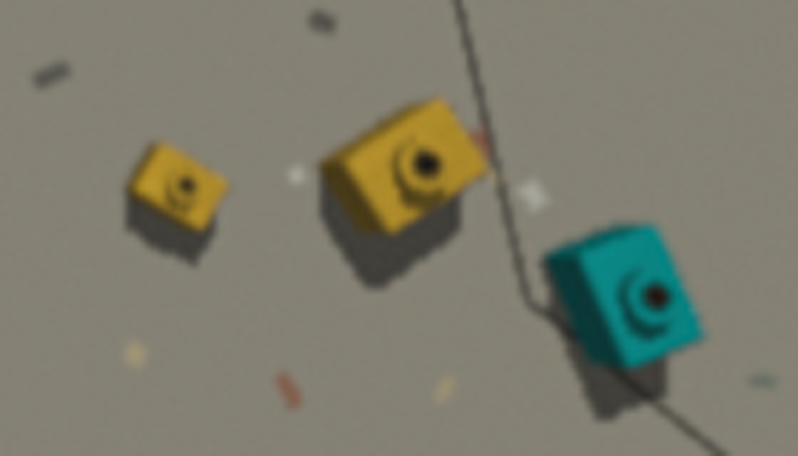

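View pics/cropvise.png

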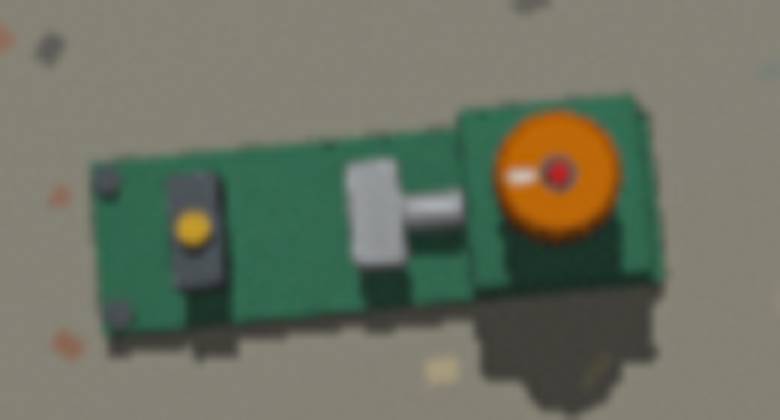

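The crop shows the large brass block at crop (415,167), i.e. top-view (413,259), with a spigot and about a 3:4 top face. The small brass one is at (373,262) and the turquoise one at (450,282). In the vise crop the stop is at (197,230), the jaw at (375,212) and the knob at (558,174). Now I'll fit these from the top view.

```bash
python3 - <<'E'
from look import *
t=np.load('top0.npy');sc=np.load('scene0.npy')
for n,im in(('top',t),('scene',sc)):
    h=cv2.cvtColor(im,cv2.COLOR_RGB2HSV)
    for nm,lo,hi in(('green',(60,80,40),(85,255,255)),('orange',(5,180,120),(17,255,255)),('brass',(18,120,130),(26,255,255)),('red',(0,180,120),(3,255,255)),):
        m=cv2.inRange(h,lo,hi);c,_=cv2.findContours(m,cv2.RETR_EXTERNAL,cv2.CHAIN_APPROX_NONE)
        for k in c:
            if cv2.contourArea(k)>25: 
                R=cv2.minAreaRect(k);print(n,nm,cv2.contourArea(k),np.round(R[0],1),np.round(R[1],1),round(R[2],1))
# rays: knob top
k=np.array([(200+558/6-.5,190+174/6-.5)])
print('knobtop pin',onz('top',k,.113))
P=lambda x,y:(200+x/6-.5,190+y/6-.5)
B=lambda x,y:(340+x/5.7-.5,230+y/5.7-.5)
print('blk top',onz('top',[B(440,98),B(490,170),B(392,235),B(340,168)],.045).round(4))
print('bed far edge corners',onz('top',[P(92,165),P(105,333),P(460,130),P(473,300)],.014).round(4))
print('head top corners',onz('top',[P(460,113),P(632,96),P(655,285),P(473,300)],.06).round(4))
print('jaw face top',onz('top',[P(345,165),P(357,266)],.044).round(4))
print('stop face top',onz('top',[P(218,173),P(224,284)],.052).round(4))
print('bottle',onz('top',[(398,162)],.17))
E
```

```text
top green 2088.5 [262.1 225.7] [31.1 93. ] 83.5
top orange 279.5 [292.5 218.5] [19. 19.] 90.0
top brass 104.0 [371.3 262.1] [14.1  9.4] 31.0
top brass 251.5 [412.6 258.1] [15.8 20.8] 56.3
top brass 273.5 [282.  142.6] [ 4.8 90.2] 87.3
top brass 351.0 [ 6.5 87.5] [37. 13.] 90.0
top red 203.0 [ 10.  214.9] [10.8 22.6] 77.5
top red 114.0 [398. 162.] [12. 12.] 90.0
scene green 955.5 [287.1 214.8] [27.5 70.9] 80.9
scene orange 100.0 [265. 206.] [12. 14.] 90.0
scene brass 865.5 [518.8 270.2] [38.2 29. ] 45.0
scene brass 31.5 [470.6 199.7] [13.4  3.7] 60.9
scene brass 25.5 [204.  197.9] [9.3 5.8] 21.8
scene brass 80.0 [173.8 199.9] [ 9.1 15.5] 60.9
scene red 445.5 [547.5 263. ] [26. 23.] 90.0
scene red 57.5 [184.9 235.7] [8.5 8.9] 18.4
scene red 160.5 [455.1 138.2] [ 8.2 29.6] 76.0
scene red 42.0 [390.8  37.6] [10.8  6.3] 11.3
knobtop pin [[ 0.56399499 -0.02935989  0.113     ]]
blk top [[ 0.5016 -0.3149  0.045 ]
 [ 0.4724 -0.3331  0.045 ]
 [ 0.4473 -0.2923  0.045 ]
 [ 0.4744 -0.2731  0.045 ]]
bed far edge corners [[0.5839 0.1529 0.014 ]
 [0.517  0.1478 0.014 ]
 [0.595  0.0063 0.014 ]
 [0.527  0.0025 0.014 ]]
head top corners [[ 0.5949  0.0058  0.06  ]
 [ 0.6001 -0.0599  0.06  ]
 [ 0.5277 -0.0666  0.06  ]
 [ 0.5234  0.0023  0.06  ]]
jaw face top [[0.5779 0.0508 0.044 ]
 [0.5387 0.0467 0.044 ]]
stop face top [[0.5748 0.099  0.052 ]
 [0.5321 0.097  0.052 ]]
bottle [[ 0.66973276 -0.24790235  0.17      ]]
```

```bash
cat >> look.py <<'E'
from scipy.spatial.transform import Rotation as Ro
def Rdown(yz):  # tool x down, tool z heading yz deg
    a=np.radians(yz);z=np.array([np.cos(a),np.sin(a),0]);x=np.array([0,0,-1.]);return np.c_[x,np.cross(z,x),z]
def inc(p0,R0,p1,R1):
    return np.r_[np.degrees(Ro.from_matrix(R0.T@R1).as_rotvec()).round(2),(R0.T@(np.array(p1)-p0)).round(4)]
def yaw(R): return np.degrees(np.arctan2(R[1,2],R[0,2]))
E
python3 - <<'E'
from look import *
p0=np.array([.228,.582,.231]);R0=Rdown(158.6);print(R0.round(3))
w=[.45,.15,.231];print(inc(p0,R0,w,Rdown(95)))
p2=[.474,-.303,.2];R2=Rdown(33);print(inc(np.array(w),Rdown(95),p2,R2))
s=dict(tcp_pos=np.array(p2),ee_rot=R2)
for d in(0,.02,.04,.06):
    s['tcp_pos']=np.array(p2)+R2[:,2]*d;print(d,proj('wrist',[[.474,-.303,.045],[.474,-.303,0]],s).round())
E
```

```text
[[ 0.    -0.365 -0.931]
 [ 0.    -0.931  0.365]
 [-1.    -0.     0.   ]]
[63.6     0.      0.      0.      0.3212 -0.3643]
[ 6.200e+01  0.000e+00  0.000e+00  3.100e-02  1.560e-02 -4.534e-01]
0 [[276. 201.]
 [276. 192.]]
0.02 [[276. 181.]
 [276. 174.]]
0.04 [[276. 160.]
 [276. 155.]]
0.06 [[276. 139.]
 [276. 136.]]
```

Emit:
{"name": "move_arm", "arguments": {
  "increments": [63.6,0,0,0,0.3212,-0.3643,0.087,63.6,0,0,0,0.3212,-0.3643,0.087,63.6,0,0,0,0.3212,-0.3643,0.087,63.6,0,0,0,0.3212,-0.3643,0.087,63.6,0,0,0,0.3212,-0.3643,0.087,63.6,0,0,0,0.3212,-0.3643,0.087,63.6,0,0,0,0.3212,-0.3643,0.087,63.6,0,0,0,0.3212,-0.3643,0.087,63.6,0,0,0,0.3212,-0.3643,0.087,63.6,0,0,0,0.3212,-0.3643,0.087,63.6,0,0,0,0.3212,-0.3643,0.087,63.6,0,0,0,0.3212,-0.3643,0.087]
}}

```text
time_s: 1.15
tcp_pos: [0.4505, 0.1468, 0.2306]
ee_rot: [[-0.0, -0.996, -0.085], [-0.0, -0.085, 0.996], [-1.0, 0.0, -0.0]]
wrist_force: [0.8, 0.6, -0.3]
gripper_width: 1.0
```

Emit:
{"name": "move_arm", "arguments": {
  "increments": [62,0,0,0.031,0.0156,-0.4534,0.087,62,0,0,0.031,0.0156,-0.4534,0.087,62,0,0,0.031,0.0156,-0.4534,0.087,62,0,0,0.031,0.0156,-0.4534,0.087,62,0,0,0.031,0.0156,-0.4534,0.087,62,0,0,0.031,0.0156,-0.4534,0.087,62,0,0,0.031,0.0156,-0.4534,0.087,62,0,0,0.031,0.0156,-0.4534,0.087,62,0,0,0.031,0.0156,-0.4534,0.087,62,0,0,0.031,0.0156,-0.4534,0.087,62,0,0,0.031,0.0156,-0.4534,0.087,62,0,0,0.031,0.0156,-0.4534,0.087]
}}

```text
time_s: 2.15
tcp_pos: [0.4734, -0.3085, 0.198]
ee_rot: [[-0.002, -0.539, 0.842], [-0.001, 0.842, 0.539], [-1.0, 0.0, -0.002]]
wrist_force: [1.8, 0.5, -0.2]
gripper_width: 0.997
```

```bash
python3 - <<'E'
from look import *
s,im=save('wrist','w1.png');np.save('w1.npy',im)
print(s['tcp_pos'],yaw(s['ee_rot']),s['joints'].round(1),s['joint_velocities'].round(1))
import pickle;pickle.dump(s,open('w1.pkl','wb'))
E
```

```text
[ 0.47337587 -0.30854631  0.19803677] 32.63240006584631 [-16.6  17.7 -10.9   0.1 -61.4 -40.8] [ 4.5 -2.7 -3.3 -2.2 -0.7 -4.4]
```

View pics/w1.png

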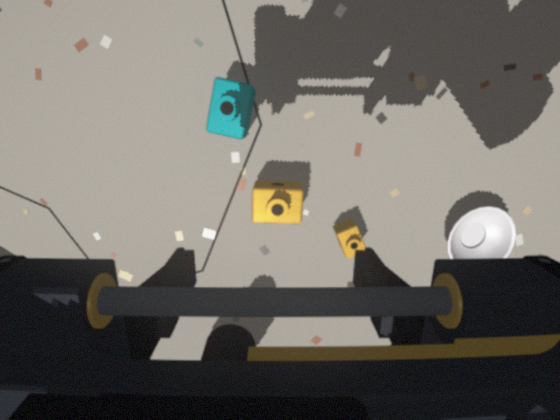

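The wrist view shows the large brass block at (277,205), square to the gripper, turquoise at (230,107) and the small brass one at (350,240). I'll measure its corners.

```bash
python3 - <<'E'
from look import *
import pickle
s=pickle.load(open('w1.pkl','rb'));im=np.load('w1.npy')
h=cv2.cvtColor(im,cv2.COLOR_RGB2HSV)
m=cv2.inRange(h,(18,100,165),(30,255,255));m[:,:245]=0;m[:,315:]=0;m[240:]=0;m[:170]=0
m=cv2.morphologyEx(m,cv2.MORPH_CLOSE,np.ones((21,21)))
c=max(cv2.findContours(m,cv2.RETR_EXTERNAL,cv2.CHAIN_APPROX_NONE)[0],key=cv2.contourArea)
R=cv2.minAreaRect(c);b=cv2.boxPoints(R);print(R)
W=onz('wrist',b,.045,s);print(W.round(4),W.mean(0).round(4))
for i in range(4):
    d=W[(i+1)%4]-W[i];print(np.linalg.norm(d).round(4),np.degrees(np.arctan2(d[1],d[0])).round(1)%180)
cv2.imwrite('pics/c1.png',cv2.resize(im[160:260,230:370,::-1],None,fx=5.7,fy=5.7,interpolation=cv2.INTER_CUBIC))
E
```

```text
((276.8102722167969, 205.88096618652344), (50.102962493896484, 33.49869918823242), 1.8476102352142334)
[[ 0.5036 -0.3152  0.045 ]
 [ 0.4742 -0.332   0.045 ]
 [ 0.4496 -0.2905  0.045 ]
 [ 0.4783 -0.2725  0.045 ]] [ 0.4764 -0.3025  0.045 ]
0.0338 29.69999999999999
0.0482 120.7
0.0339 32.1
0.0497 120.6
```

View pics/c1.png

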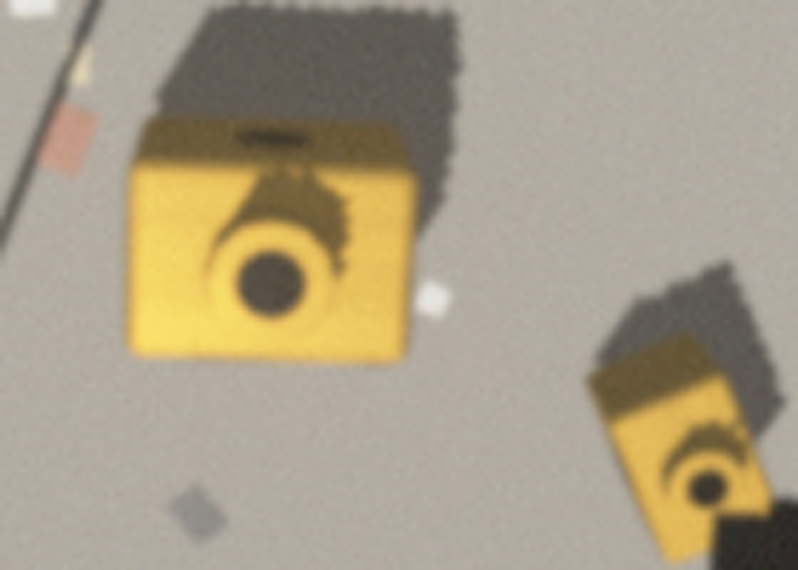

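```bash
python3 - <<'E'
from look import *
print(inc(np.array([.474,-.303,.2]),Rdown(33),[.476,-.3025,.08],Rdown(31)))
E
```

```text
[ 2.0e+00  0.0e+00  0.0e+00  1.2e-01 -7.0e-04  1.9e-03]
```

Emit:
{"name": "move_arm", "arguments": {
  "increments": [2,0,0,0.04,-0.0007,0.0019,0.072,2,0,0,0.08,-0.0007,0.0019,0.072,2,0,0,0.12,-0.0007,0.0019,0.072,2,0,0,0.12,-0.0007,0.0019,0.072,2,0,0,0.12,-0.0007,0.0019,0.072,2,0,0,0.12,-0.0007,0.0019,0.072]
}}

```text
time_s: 2.7
tcp_pos: [0.4775, -0.3029, 0.0817]
ee_rot: [[0.003, -0.516, 0.856], [-0.002, 0.856, 0.516], [-1.0, -0.003, 0.001]]
wrist_force: [-0.1, -0.0, -0.6]
gripper_width: 0.828
```

```bash
python3 - <<'E'
from look import *
s,im=save('wrist','w2.png')
print(s['tcp_pos'],yaw(s['ee_rot']),s['gripper_width']*.087,s['joint_velocities'].round(1))
E
```

```text
[ 0.47752057 -0.30293553  0.08170402] 31.094690106210116 0.07202334011983566 [-0.2 -1.6  1.3 -0.   0.4 -0. ]
```

View pics/w2.png

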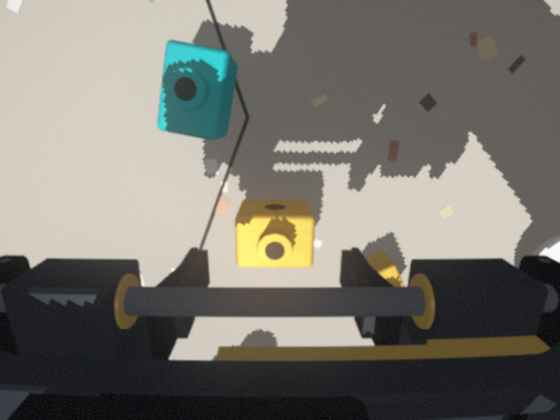

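```bash
python3 - <<'E'
from look import *
import pickle
s=pickle.load(open('w1.pkl','rb'))
B=[(230+x/5.7,160+y/5.7) for x,y in[(588,380),(605,415),(725,372),(775,500),(670,560)]]
for z in(.025,.033):
    W=onz('wrist',B,z,s)-[.476,-.3025,0];R=Rdown(31);print((W@R)[:,1:].round(4))
B=[(230+x/5.7,160+y/5.7) for x,y in[(132,163),(415,172),(405,360),(130,355)]]
W=onz('wrist',B,.045,s);print(W.mean(0),((W-[.476,-.3025,0])@R)[:,1:].round(4))
E
```

```text
[[0.0606 0.0265]
 [0.0644 0.0333]
 [0.0862 0.0242]
 [0.0984 0.0496]
 [0.0794 0.0625]]
[[0.059  0.0239]
 [0.0627 0.0305]
 [0.084  0.0217]
 [0.0959 0.0464]
 [0.0773 0.059 ]]
[ 0.47616507 -0.30188427  0.045     ] [[-0.0235 -0.0165]
 [ 0.0244 -0.0163]
 [ 0.0244  0.0171]
 [-0.0235  0.0175]]
```

The small block stays clear of the fingers (its nearest corner is 59 mm out, against 51 mm for the finger backs). Descending and gripping.

Emit:
{"name": "move_arm", "arguments": {
  "increments": [0,0,0,0.03,0.0,0,0.072,0,0,0,0.05,0.0,0,0.072,0,0,0,0.065,0.0,0,0.072,0,0,0,0.065,0.0,0,0.072,0,0,0,0.065,0.0,0,0.04,0,0,0,0.065,0.0,0,0.04,0,0,0,0.065,0.0,0,0.04,0,0,0,0.065,0.0,0,0.04,0,0,0,0.065,0.0,0,0.04,0,0,0,0.065,0.0,0,0.04]
}}

```text
time_s: 3.58
tcp_pos: [0.4769, -0.3032, 0.016]
ee_rot: [[0.003, -0.515, 0.857], [-0.001, 0.857, 0.515], [-1.0, -0.002, 0.002]]
wrist_force: [-0.5, 1.5, 6.4]
gripper_width: 0.57
```

```bash
python3 - <<'E'
from look import *
s=r.sense();print(s['tcp_pos'],yaw(s['ee_rot']),s['gripper_width']*.087,s['wrist_force'],s['joints'].round(1))
h=94.1;ax=np.array([np.cos(np.radians(h)),np.sin(np.radians(h)),0])
k=np.array([.564,-.0294,0]);print('origin',k+.1*ax)
E
```

```text
[ 0.47689174 -0.30319665  0.01604181] 31.010104622155083 0.04956661335324528 [-0.53355343  1.54782716  6.35292721] [-16.   30.2 -22.3   0.  -37.4 -43. ]
origin [0.55685026 0.07034408 0.        ]
```

```bash
python3 - <<'E'
from look import *
print(inc(np.array([.476,-.3025,.19]),Rdown(31),[.5511,.1502,.20],Rdown(94.1)))
E
```

```text
[-6.310e+01  0.000e+00  0.000e+00 -1.000e-02  3.494e-01  2.975e-01]
```

Emit:
{"name": "move_arm", "arguments": {
  "increments": [0,0,0,-0.015,0,0,0.04,0,0,0,-0.045,0,0,0.04,0,0,0,-0.085,0,0,0.04,0,0,0,-0.12,0,0,0.04,0,0,0,-0.15,0,0,0.04,0,0,0,-0.175,0,0,0.04,0,0,0,-0.175,0,0,0.04]
}}

```text
time_s: 4.17
tcp_pos: [0.478, -0.3038, 0.1945]
ee_rot: [[0.009, -0.515, 0.857], [-0.004, 0.857, 0.515], [-1.0, -0.008, 0.006]]
wrist_force: [1.3, -0.5, -4.2]
gripper_width: 0.571
```

Emit:
{"name": "move_arm", "arguments": {
  "increments": [-63.1,0,0,-0.01,0.3494,0.2975,0.04,-63.1,0,0,-0.01,0.3494,0.2975,0.04,-63.1,0,0,-0.01,0.3494,0.2975,0.04,-63.1,0,0,-0.01,0.3494,0.2975,0.04,-63.1,0,0,-0.01,0.3494,0.2975,0.04,-63.1,0,0,-0.01,0.3494,0.2975,0.04,-63.1,0,0,-0.01,0.3494,0.2975,0.04,-63.1,0,0,-0.01,0.3494,0.2975,0.04,-63.1,0,0,-0.01,0.3494,0.2975,0.04,-63.1,0,0,-0.01,0.3494,0.2975,0.04,-63.1,0,0,-0.01,0.3494,0.2975,0.04,-63.1,0,0,-0.01,0.3494,0.2975,0.04]
}}

```text
time_s: 5.17
tcp_pos: [0.5514, 0.1564, 0.1965]
ee_rot: [[-0.001, -0.997, -0.077], [0.002, -0.077, 0.997], [-1.0, 0.001, 0.002]]
wrist_force: [0.0, -0.6, -4.3]
gripper_width: 0.574
```

Emit:
{"name": "move_arm", "arguments": {
  "increments": [0,0,0,0,0,0,0.04,0,0,0,0,0,0,0.04,0,0,0,0,0,0,0.04]
}}

```text
time_s: 5.42
tcp_pos: [0.5498, 0.1486, 0.1977]
ee_rot: [[-0.004, -0.998, -0.07], [-0.002, -0.07, 0.998], [-1.0, 0.004, -0.001]]
wrist_force: [0.3, -0.3, -5.2]
gripper_width: 0.574
```

```bash
python3 - <<'E'
from look import *
import pickle
s,im=save('wrist','w3.png');np.save('w3.npy',im);pickle.dump(s,open('w3.pkl','wb'))
print(s['tcp_pos'],yaw(s['ee_rot']),s['gripper_width']*.087,s['wrist_force'],s['joint_velocities'].round(1))
E
```

```text
[0.5497914  0.14864579 0.1977046 ] 94.01003249535377 0.0499505809886257 [ 0.31901878 -0.34022896 -5.2417069 ] [-0.7 -0.9  0.6  0.3  0.1 -0.1]
```

View pics/w3.png

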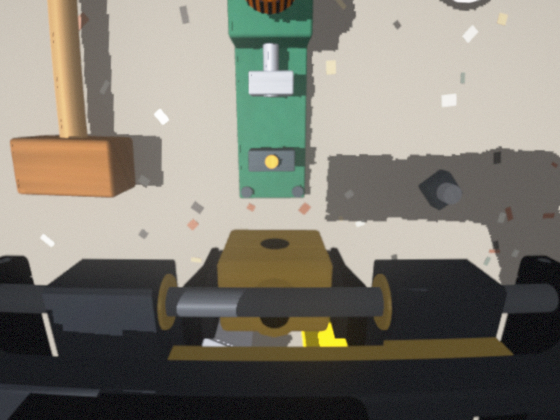

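```bash
python3 - <<'E'
from look import *
im=np.load('w3.npy')
cv2.imwrite('pics/c3.png',cv2.resize(im[20:210,215:325,::-1],None,fx=3.1*1,fy=3.1,interpolation=cv2.INTER_CUBIC))
cv2.imwrite('pics/c3b.png',cv2.resize(im[60:200,225:315,::-1],None,fx=4.2*2*.5,fy=4.2,interpolation=cv2.INTER_CUBIC))
E
```

```text
(no output)
```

View pics/c3b.png

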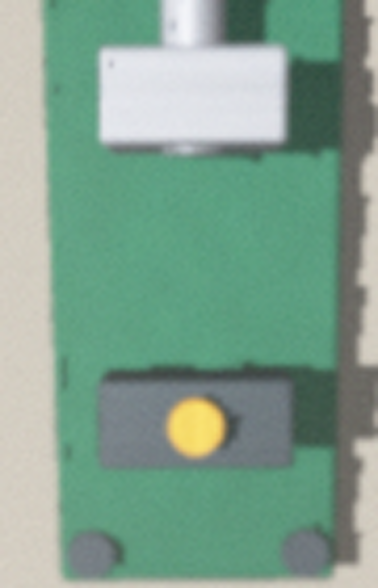

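```bash
python3 - <<'E'
from look import *
import pickle
s=pickle.load(open('w3.pkl','rb'))
P=lambda x,y:(225+x/4.2-.5,60+y/4.2-.5)
def sh(n,pts,z):
    W=onz('wrist',pts,z,s);T=(W-s['tcp_pos'])@s['ee_rot'];print(n,W[:,:2].round(4).tolist(),'toolYZ',T[:,1:].round(4).tolist())
sh('jaw face top',[P(100,142),P(288,142)],.044)
sh('jaw foot',[P(100,152),P(288,152)],.014)
sh('stop face top',[P(98,380),P(292,380)],.052)
sh('stop face foot',[P(98,368),P(292,368)],.014)
sh('stop back top',[P(98,466),P(292,466)],.052)
sh('bed L',[P(49,100),P(62,575)],.014)
sh('bed R',[P(342,100),P(330,575)],.014)
E
```

```text
jaw face top [[0.5802, 0.0518], [0.5401, 0.049]] toolYZ [[-0.0241, -0.0986], [0.016, -0.0985]]
jaw foot [[0.5824, 0.0519], [0.5383, 0.0489]] toolYZ [[-0.0264, -0.0985], [0.0177, -0.0985]]
stop face top [[0.5776, 0.1014], [0.5356, 0.0985]] toolYZ [[-0.025, -0.0489], [0.0171, -0.0488]]
stop face foot [[0.5804, 0.1021], [0.5332, 0.0989]] toolYZ [[-0.028, -0.0483], [0.0193, -0.0483]]
stop back top [[0.5767, 0.1201], [0.534, 0.1172]] toolYZ [[-0.0254, -0.0301], [0.0173, -0.0301]]
bed L [[0.5948, 0.0411], [0.587, 0.1544]] toolYZ [[-0.0381, -0.1102], [-0.0383, 0.0034]]
bed R [[0.5267, 0.0364], [0.5192, 0.1498]] toolYZ [[0.0301, -0.1101], [0.0298, 0.0035]]
```

Gap between jaw and stop faces is 49.7 mm (stop about 28.7 mm from the origin). The tool is parallel to the bed, and the loading place lies at tool (y -4 mm, z -75 mm). Moving over, then down.

Emit:
{"name": "move_arm", "arguments": {
  "increments": [0,0,0,0,-0.002,-0.035,0.04,0,0,0,0,-0.004,-0.065,0.04,0,0,0,0,-0.004,-0.075,0.04,0,0,0,0.02,-0.004,-0.075,0.04,0,0,0,0.05,-0.004,-0.075,0.04,0,0,0,0.08,-0.004,-0.075,0.04,0,0,0,0.1,-0.004,-0.075,0.04,0,0,0,0.1,-0.004,-0.075,0.04,0,0,0,0.1,-0.004,-0.075,0.04]
}}

```text
time_s: 6.22
tcp_pos: [0.5599, 0.0742, 0.099]
ee_rot: [[-0.002, -0.998, -0.07], [-0.001, -0.07, 0.998], [-1.0, 0.002, -0.001]]
wrist_force: [0.2, 0.7, -4.4]
gripper_width: 0.571
```

```bash
python3 - <<'E'
from look import *
import pickle
s,im=save('wrist','w4.png');np.save('w4.npy',im);pickle.dump(s,open('w4.pkl','wb'))
print(s['tcp_pos'],yaw(s['ee_rot']),s['gripper_width']*.087,s['wrist_force'],s['joint_velocities'].round(1))
s3=pickle.load(open('w3.pkl','rb'));print((s['tcp_pos']-s3['tcp_pos'])@s3['ee_rot'])
im=save('top','t4.png')[1]
cv2.imwrite('pics/t4c.png',cv2.resize(im[185:265,195:335,::-1],None,fx=5.7,fy=5.7,interpolation=cv2.INTER_CUBIC))
E
```

```text
[0.55990178 0.07417285 0.09897355] 94.01675101914613 0.049646198541075194 [ 0.15281174  0.65547007 -4.40173109] [ 0.5 -2.1  3.3  1.1  0.5  0.1]
[ 0.09880643 -0.00525897 -0.0748725 ]
```

View pics/w4.png

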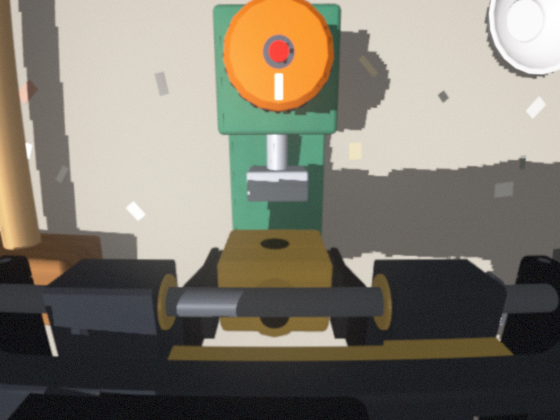

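View pics/t4c.png

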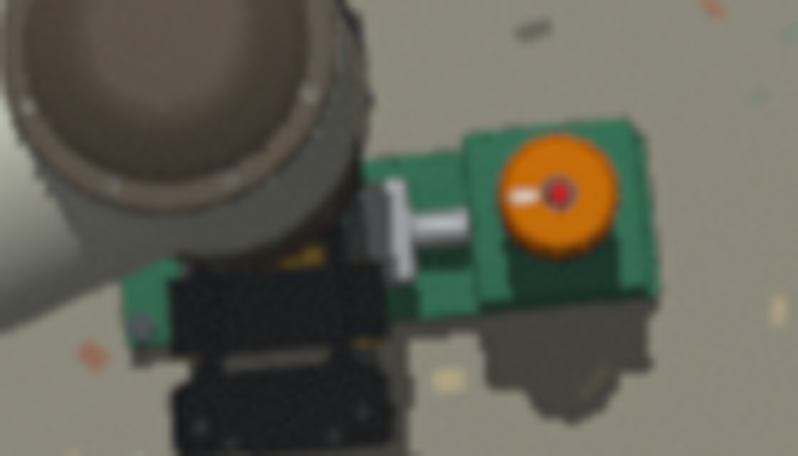

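```bash
python3 - <<'E'
from look import *
import pickle
s=pickle.load(open('w4.pkl','rb'));im=np.load('w4.npy')
T=lambda uv,x:((onz('wrist',[uv],s['tcp_pos'][2]-x,s)-s['tcp_pos'])@s['ee_rot']).round(4)
print('blk bottom edge',T((226,231),.016),T((325,231),.016),'top edge',T((220,262),-.029),T((331,262),-.029))
S=(lambda uv,z:((onz('wrist',[uv],z,s)-s['tcp_pos'])@s['ee_rot']).round(4))
print('knob pin',onz('wrist',[(278.5,51)],.113,s),S((278.5,51),.113))
cv2.imwrite('pics/c4.png',cv2.resize(im[130:280,200:350,::-1],None,fx=4,fy=4,interpolation=cv2.INTER_CUBIC))
E
```

```text
blk bottom edge [[ 0.016  -0.0277 -0.0163]] [[ 0.0161  0.0271 -0.0162]] top edge [[-0.029  -0.0238 -0.0184]] [[-0.0289  0.0227 -0.0183]]
knob pin [[ 0.5663646  -0.02775353  0.113     ]] [[-0.0139  0.0007 -0.1021]]
```

View pics/c4.png

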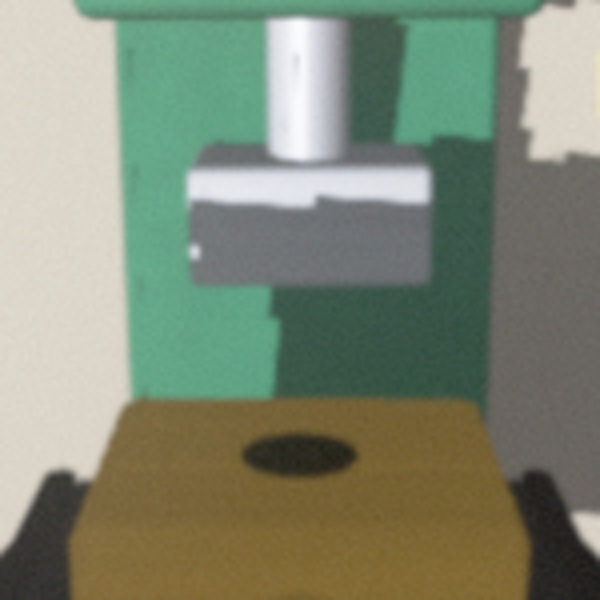

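Block bottom edge reads about -17 mm in tool z and it is centred between the jaw and stop with over 5 mm each side. Lowering.

Emit:
{"name": "move_arm", "arguments": {
  "increments": [0,0,0,0.025,0.001,0,0.04,0,0,0,0.045,0.001,0,0.04,0,0,0,0.06,0.001,0,0.04,0,0,0,0.066,0.001,0,0.04,0,0,0,0.066,0.001,0,0.04,0,0,0,0.066,0.001,0,0.04]
}}

```text
time_s: 6.82
tcp_pos: [0.5608, 0.0757, 0.0351]
ee_rot: [[0.003, -0.997, -0.072], [0.001, -0.072, 0.997], [-1.0, -0.003, 0.001]]
wrist_force: [0.1, -0.1, -4.7]
gripper_width: 0.571
```

Emit:
{"name": "move_arm", "arguments": {
  "increments": [0,0,0,0.001,0,0,0.04,0,0,0,0.002,0,0,0.04,0,0,0,0.003,0,0,0.04,0,0,0,0.003,0,0,0.04]
}}

```text
time_s: 7.15
tcp_pos: [0.5596, 0.0754, 0.031]
ee_rot: [[0.001, -0.997, -0.071], [0.0, -0.071, 0.997], [-1.0, -0.001, 0.0]]
wrist_force: [0.8, 0.3, -6.1]
gripper_width: 0.573
```

Emit:
{"name": "move_arm", "arguments": {
  "increments": [0,0,0,0.0005,0,0,0.04,0,0,0,0.001,0,0,0.04,0,0,0,0.001,0,0,0.04]
}}

```text
time_s: 7.4
tcp_pos: [0.5596, 0.0753, 0.0301]
ee_rot: [[0.0, -0.997, -0.072], [-0.0, -0.072, 0.997], [-1.0, -0.0, -0.0]]
wrist_force: [-1.1, 0.1, -0.7]
gripper_width: 0.569
```

Force went from -5 to -0.7 N, so the block is on the bed. Releasing.

Emit:
{"name": "move_arm", "arguments": {
  "increments": [0,0,0,0,0,0,0.07,0,0,0,0,0,0,0.07,0,0,0,0,0,0,0.07,0,0,0,0,0,0,0.07,0,0,0,0,0,0,0.07,0,0,0,-0.02,0,0,0.07,0,0,0,-0.05,0,0,0.07,0,0,0,-0.09,0,0,0.07,0,0,0,-0.13,0,0.03,0.07,0,0,0,-0.17,0,0.06,0.07,0,0,0,-0.17,0,0.075,0.07,0,0,0,-0.17,0,0.075,0.07]
}}

```text
time_s: 8.4
tcp_pos: [0.5565, 0.1542, 0.2047]
ee_rot: [[0.01, -0.997, -0.075], [0.005, -0.075, 0.997], [-1.0, -0.01, 0.004]]
wrist_force: [0.5, 0.2, 0.6]
gripper_width: 0.803
```

```bash
python3 - <<'E'
from look import *
import pickle
s,im=save('wrist','w5.png');np.save('w5.npy',im);pickle.dump(s,open('w5.pkl','wb'))
print(s['tcp_pos'],yaw(s['ee_rot']),s['gripper_width']*.087,s['wrist_force'],s['joint_velocities'].round(1))
cv2.imwrite('pics/c5.png',cv2.resize(im[0:200,190:350,::-1],None,fx=3,fy=3,interpolation=cv2.INTER_CUBIC))
E
```

```text
[0.55649007 0.15422903 0.20469229] 94.31835750409192 0.06986545627230105 [0.52267952 0.1608815  0.58892386] [-2.3  2.1 -5.4 -1.3  1.2  2.6]
```

View pics/c5.png

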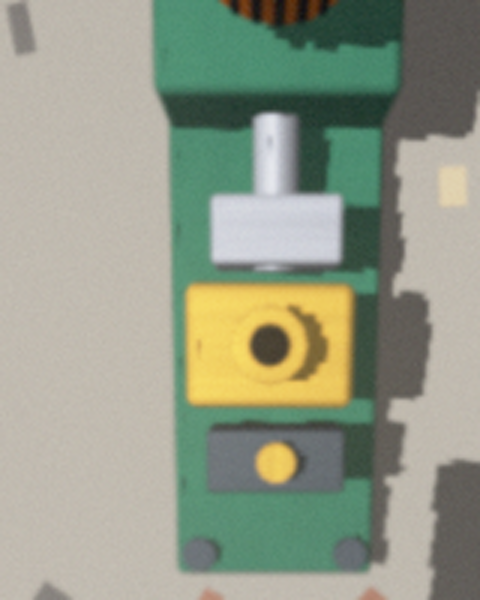

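The crop shows the block upright and square on the bed: jaw at (276,230), block at (269,345), stop at (276,460), with clear gaps on both sides. Next I'll hover over the knob with the tool turned to heading 190°, which leaves about 170° or more of clockwise travel.

```bash
python3 - <<'E'
from look import *
R0=Rdown(94.1);p=np.array([.5511,.1502,.2])-.003*R0[:,1];print(p)
print(inc(p,R0,[.565,-.0286,.2],Rdown(190)))
E
```

```text
[0.55409232 0.15041449 0.2       ]
[-9.590e+01 -0.000e+00 -0.000e+00  0.000e+00  1.900e-03 -1.793e-01]
```

Emit:
{"name": "move_arm", "arguments": {
  "increments": [-80,0,0,0,0.0019,-0.1793,0.08,-80,0,0,0,0.0019,-0.1793,0.08,-80,0,0,0,0.0019,-0.1793,0.08,-80,0,0,0,0.0019,-0.1793,0.08,-80,0,0,0,0.0019,-0.1793,0.08,-80,0,0,0,0.0019,-0.1793,0.08,-80,0,0,0,0.0019,-0.1793,0.08,-80,0,0,0,0.0019,-0.1793,0.08,-80,0,0,0,0.0019,-0.1793,0.08,-80,0,0,0,0.0019,-0.1793,0.08,-80,0,0,0,0.0019,-0.1793,0.08,-80,0,0,0,0.0019,-0.1793,0.08]
}}

```text
time_s: 9.45
tcp_pos: [0.5639, -0.0298, 0.198]
ee_rot: [[-0.003, -0.099, -0.995], [-0.0, -0.995, 0.099], [-1.0, 0.001, 0.003]]
wrist_force: [0.8, -0.6, -0.5]
gripper_width: 0.918
```

Emit:
{"name": "move_arm", "arguments": {
  "increments": [-7,0,0,0,0,0,0.08,-14,0,0,0,0,0,0.08,-15.9,0,0,0,0,0,0.08,-15.9,0,0,0,0,0,0.08,-15.9,0,0,0,0,0,0.08,-15.9,0,0,0,0,0,0.08]
}}

```text
time_s: 9.95
tcp_pos: [0.5644, -0.0293, 0.1988]
ee_rot: [[-0.001, 0.172, -0.985], [-0.0, -0.985, -0.172], [-1.0, -0.0, 0.001]]
wrist_force: [0.0, -0.2, -0.2]
gripper_width: 0.919
```

```bash
python3 - <<'E'
from look import *
import pickle
s,im=save('wrist','w6.png');np.save('w6.npy',im);pickle.dump(s,open('w6.pkl','wb'))
print(s['tcp_pos'],yaw(s['ee_rot']),s['joints'].round(1),s['joint_velocities'].round(1),s['wrist_force'],s['moment'])
h=cv2.cvtColor(im,cv2.COLOR_RGB2HSV)
for nm,lo,hi in(('orange',(4,150,90),(17,255,255)),('red',(0,180,120),(3,255,255))):
    m=cv2.inRange(h,lo,hi);m=cv2.morphologyEx(m,cv2.MORPH_CLOSE,np.ones((25,25)))if nm=='orange' else m
    c=max(cv2.findContours(m,cv2.RETR_EXTERNAL,cv2.CHAIN_APPROX_NONE)[0],key=cv2.contourArea)
    (u,v),rad=cv2.minEnclosingCircle(c);M=cv2.moments(c);print(nm,u,v,rad,M['m10']/M['m00'],M['m01']/M['m00'],cv2.boundingRect(c))
    for q in((u,v),(M['m10']/M['m00'],M['m01']/M['m00'])):
        W=onz('wrist',[q],.111 if nm=='orange' else .113,s);print(W.round(4),((W-s['tcp_pos'])@s['ee_rot']).round(4))
E
```

```text
[ 0.56444872 -0.02933274  0.19881469] -170.10405577542068 [ 13.4  17.7 -10.8  -0.  -61.6  86.5] [ 0.2 -0.2  0.4  0.1 -0.2  0.3] [ 0.01817382 -0.20659394 -0.19001659] [-0.05723146 -0.01130215 -0.00524877]
orange 274.421875 215.265625 30.453420639038086 274.7727008712488 216.09396579541786 (247, 185, 57, 61)
[[ 0.5707 -0.027   0.111 ]] [[ 0.0878 -0.0012 -0.0067]]
[[ 0.5701 -0.0274  0.111 ]] [[ 0.0878 -0.001  -0.006 ]]
red 274.8636474609375 221.0454559326172 4.371771335601807 274.59722222222223 221.07291666666666 (271, 217, 8, 9)
[[ 0.5667 -0.028   0.113 ]] [[ 0.0858 -0.0009 -0.0026]]
[[ 0.5667 -0.0278  0.113 ]] [[ 0.0858 -0.0011 -0.0026]]
```

View pics/w6.png

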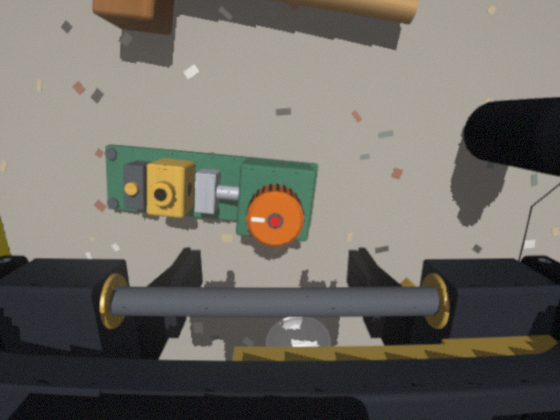

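The knob pin at (275,221) gives (0.5666, -0.028), agreeing with the (0.5664, -0.0278) from the 94° heading. Descending on the knob and gripping.

Emit:
{"name": "move_arm", "arguments": {
  "increments": [0,0,0,0.03,-0.001,-0.0026,0.08,0,0,0,0.06,-0.001,-0.0026,0.08,0,0,0,0.09,-0.001,-0.0026,0.08,0,0,0,0.11,-0.001,-0.0026,0.08,0,0,0,0.115,-0.001,-0.0026,0.08,0,0,0,0.115,-0.001,-0.0026,0.08,0,0,0,0.115,-0.001,-0.0026,0.08]
}}

```text
time_s: 10.58
tcp_pos: [0.5682, -0.0274, 0.0854]
ee_rot: [[0.002, 0.174, -0.985], [-0.0, -0.985, -0.174], [-1.0, 0.0, -0.001]]
wrist_force: [-0.4, 0.4, 0.5]
gripper_width: 0.921
```

Emit:
{"name": "move_arm", "arguments": {
  "increments": [0,0,0,0,0,0,0.03,0,0,0,0,0,0,0.03,0,0,0,0,0,0,0.03,0,0,0,0,0,0,0.03,0,0,0,0,0,0,0.03,0,0,0,0,0,0,0.03,0,0,0,0,0,0,0.03]
}}

```text
time_s: 11.17
tcp_pos: [0.5677, -0.0289, 0.0851]
ee_rot: [[0.001, 0.174, -0.985], [-0.002, -0.985, -0.174], [-1.0, 0.002, -0.0]]
wrist_force: [0.3, -6.5, 2.1]
gripper_width: 0.52
```

```bash
python3 - <<'E'
from look import *
s=r.sense()
print(s['tcp_pos'],yaw(s['ee_rot']),s['gripper_width']*.087,s['wrist_force'],s['moment'])
E
```

```text
[ 0.56771911 -0.02893127  0.08514431] -169.95671982772905 0.045224739402058775 [ 0.25183325 -6.48706716  2.1416214 ] [-1.6916374  -0.22790072  0.0722298 ]
```

Gripped at 45 mm, which matches the 46 mm knob. There is a 6.5 N side load, so I'll shift about 1.5 mm to relieve it and start turning clockwise.

Emit:
{"name": "move_arm", "arguments": {
  "increments": [0,0,0,0,0.0015,0.001,0.03,4,0,0,0,0.0015,0.001,0.03,8,0,0,0,0.0015,0.001,0.03,12,0,0,0,0.0015,0.001,0.03,16,0,0,0,0.0015,0.001,0.03,20,0,0,0,0.0015,0.001,0.03,24,0,0,0,0.0015,0.001,0.03,28,0,0,0,0.0015,0.001,0.03,32,0,0,0,0.0015,0.001,0.03,36,0,0,0,0.0015,0.001,0.03,40,0,0,0,0.0015,0.001,0.03]
}}

```text
time_s: 12.08
tcp_pos: [0.5674, -0.0305, 0.0852]
ee_rot: [[0.002, -0.502, -0.865], [-0.002, -0.865, 0.502], [-1.0, 0.001, -0.002]]
wrist_force: [2.4, -7.0, 0.9]
gripper_width: 0.519
```

```bash
cat > st.py <<'E'
from look import *
s=r.sense()
print(s['time_s'],s['tcp_pos'].round(4),'yaw',yaw(s['ee_rot'])%360,s['gripper_width']*.087,'F',s['wrist_force'].round(2),'M',s['moment'].round(3),'Ftool',(s['ee_rot'].T@s['wrist_force']).round(1),s['joints'][5].round(1),s['effort'][5].round(3))
E
python3 st.py
```

```text
12.0833 [ 0.5674 -0.0305  0.0852] yaw 149.87108335423545 0.045146796156641356 F [ 2.44 -6.96  0.91] M [-1.924 -0.651  0.238] Ftool [-0.9  4.8 -5.6] 46.4 0.291
```

Moment about z is 0.238 N m, as expected for free running. The grip sits about 2.4 mm off the knob axis along tool z, so I'll compute rows that turn about the true axis.

```bash
cat > rows.py <<'E'
from look import *
import sys
C=np.array([.5653,-.0293]);ez=.0024
def go(P0,y0,angs,ez=ez,C=C):
    R0=Rdown(y0);out=[]
    for a in angs:
        R=Rdown(y0-a);P=C-ez*R[:2,2];d=(R0.T@np.r_[P-P0,0]);out.append((a,*d[1:].round(4)))
    for o in out:print(o)
    print('end P',P.round(4),'yaw',y0-angs[-1])
E
python3 - <<'E'
from rows import *
go(np.array([.5667,-.0289]),150,np.arange(5,61,5))
E
```

```text
(np.int64(5), np.float64(0.0013), np.float64(-0.0014))
(np.int64(10), np.float64(0.0015), np.float64(-0.0014))
(np.int64(15), np.float64(0.0017), np.float64(-0.0013))
(np.int64(20), np.float64(0.0019), np.float64(-0.0012))
(np.int64(25), np.float64(0.0021), np.float64(-0.0012))
(np.int64(30), np.float64(0.0022), np.float64(-0.0011))
(np.int64(35), np.float64(0.0024), np.float64(-0.001))
(np.int64(40), np.float64(0.0026), np.float64(-0.0008))
(np.int64(45), np.float64(0.0027), np.float64(-0.0007))
(np.int64(50), np.float64(0.0029), np.float64(-0.0005))
(np.int64(55), np.float64(0.003), np.float64(-0.0004))
(np.int64(60), np.float64(0.0031), np.float64(-0.0002))
end P [ 0.5653 -0.0317] yaw 90
```

Emit:
{"name": "move_arm", "arguments": {
  "increments": [5,0,0,0,0.0013,-0.0014,0.03,10,0,0,0,0.0015,-0.0014,0.03,15,0,0,0,0.0017,-0.0013,0.03,20,0,0,0,0.0019,-0.0012,0.03,25,0,0,0,0.0021,-0.0012,0.03,30,0,0,0,0.0022,-0.0011,0.03,35,0,0,0,0.0024,-0.001,0.03,40,0,0,0,0.0026,-0.0008,0.03,45,0,0,0,0.0027,-0.0007,0.03,50,0,0,0,0.0029,-0.0005,0.03]
}}

```text
time_s: 12.92
tcp_pos: [0.566, -0.0318, 0.0851]
ee_rot: [[0.001, -0.985, -0.171], [-0.0, -0.171, 0.985], [-1.0, -0.001, -0.0]]
wrist_force: [-0.5, -0.1, 2.0]
gripper_width: 0.52
```

```bash
python3 st.py; python3 - <<'E'
from look import *
t=save('top','t7.png')[1]
cv2.imwrite('pics/t7c.png',cv2.resize(t[185:265,195:335,::-1],None,fx=5.7,fy=5.7,interpolation=cv2.INTER_CUBIC))
E
```

```text
12.9167 [ 0.566  -0.0318  0.0851] yaw 99.81830365255433 0.04528058051295918 F [-0.48 -0.07  1.98] M [-0.071 -0.063  0.229] Ftool [-2.   0.5  0. ] -3.4 0.421
```

View pics/t7c.png

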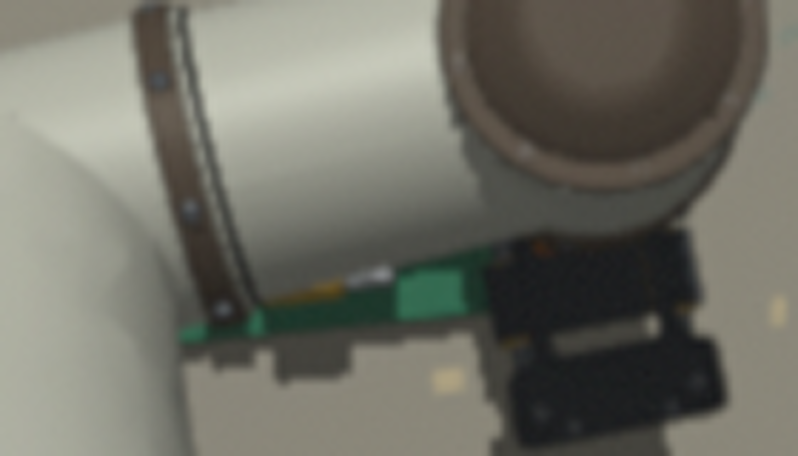

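Forces are now near zero and the moment is 0.229 N m: clean free running at 90° turned. The stop is expected at about 131°. Continuing to 115°.

```bash
python3 - <<'E'
from rows import *
go(C-ez*Rdown(100)[:2,2],100,np.arange(5,91,5))
E
```

```text
(np.int64(5), np.float64(0.0002), np.float64(0.0))
(np.int64(10), np.float64(0.0004), np.float64(0.0))
(np.int64(15), np.float64(0.0006), np.float64(0.0001))
(np.int64(20), np.float64(0.0008), np.float64(0.0001))
(np.int64(25), np.float64(0.001), np.float64(0.0002))
(np.int64(30), np.float64(0.0012), np.float64(0.0003))
(np.int64(35), np.float64(0.0014), np.float64(0.0004))
(np.int64(40), np.float64(0.0015), np.float64(0.0006))
(np.int64(45), np.float64(0.0017), np.float64(0.0007))
(np.int64(50), np.float64(0.0018), np.float64(0.0009))
(np.int64(55), np.float64(0.002), np.float64(0.001))
(np.int64(60), np.float64(0.0021), np.float64(0.0012))
(np.int64(65), np.float64(0.0022), np.float64(0.0014))
(np.int64(70), np.float64(0.0023), np.float64(0.0016))
(np.int64(75), np.float64(0.0023), np.float64(0.0018))
(np.int64(80), np.float64(0.0024), np.float64(0.002))
(np.int64(85), np.float64(0.0024), np.float64(0.0022))
(np.int64(90), np.float64(0.0024), np.float64(0.0024))
end P [ 0.5629 -0.0297] yaw 10
```

Emit:
{"name": "move_arm", "arguments": {
  "increments": [5,0,0,0,0.0002,0,0.03,10,0,0,0,0.0004,0,0.03,15,0,0,0,0.0006,0.0001,0.03,20,0,0,0,0.0008,0.0001,0.03,25,0,0,0,0.001,0.0002,0.03]
}}

```text
time_s: 13.38
tcp_pos: [0.5649, -0.0318, 0.0851]
ee_rot: [[0.001, -0.966, 0.26], [-0.0, 0.26, 0.966], [-1.0, -0.001, 0.0]]
wrist_force: [0.1, 0.1, 2.5]
gripper_width: 0.524
```

```bash
python3 st.py
```

```text
13.3833 [ 0.5649 -0.0318  0.0851] yaw 74.91802400687547 0.04556819524103628 F [0.15 0.09 2.53] M [-0.078 -0.051  0.25 ] Ftool [-2.5 -0.1  0.1] -28.3 0.424
```

Emit:
{"name": "move_arm", "arguments": {
  "increments": [2,0,0,0,0.0001,0,0.03,4,0,0,0,0.0002,0,0.03,6,0,0,0,0.0003,0,0.03]
}}

```text
time_s: 13.63
tcp_pos: [0.5647, -0.0318, 0.0851]
ee_rot: [[0.001, -0.934, 0.357], [-0.0, 0.357, 0.934], [-1.0, -0.001, 0.0]]
wrist_force: [-0.5, -1.3, 2.2]
gripper_width: 0.517
```

```bash
python3 st.py
```

```text
13.6333 [ 0.5647 -0.0318  0.0851] yaw 69.07078923271806 0.04500641809673994 F [-0.47 -1.34  2.19] M [-0.155 -0.219  0.296] Ftool [-2.2 -0.  -1.4] -34.2 0.01
```

Emit:
{"name": "move_arm", "arguments": {
  "increments": [2,0,0,0,0.0001,0,0.03,4,0,0,0,0.0002,0,0.03]
}}

```text
time_s: 13.8
tcp_pos: [0.5646, -0.0317, 0.0851]
ee_rot: [[0.001, -0.907, 0.421], [-0.0, 0.421, 0.907], [-1.0, -0.001, 0.0]]
wrist_force: [0.3, -0.3, 1.5]
gripper_width: 0.52
```

```bash
python3 st.py
```

```text
13.8 [ 0.5646 -0.0317  0.0851] yaw 65.07348669927926 0.04522930528838879 F [ 0.35 -0.34  1.47] M [-0.231 -0.219  0.243] Ftool [-1.5 -0.5 -0.2] -38.2 0.011
```

Emit:
{"name": "move_arm", "arguments": {
  "increments": [2,0,0,0,0.0001,0,0.03,4,0,0,0,0.0002,0,0.03]
}}

```text
time_s: 13.97
tcp_pos: [0.5644, -0.0317, 0.0851]
ee_rot: [[0.001, -0.875, 0.484], [-0.0, 0.484, 0.875], [-1.0, -0.001, 0.0]]
wrist_force: [-0.2, -1.0, 3.0]
gripper_width: 0.518
```

```bash
python3 st.py
```

```text
13.9667 [ 0.5644 -0.0317  0.0851] yaw 61.07011411744964 0.045102444733736584 F [-0.23 -1.02  3.02] M [-0.24  -0.216  0.25 ] Ftool [-3.  -0.3 -1. ] -42.2 0.012
```

Emit:
{"name": "move_arm", "arguments": {
  "increments": [2,0,0,0,0.0001,0,0.03,4,0,0,0,0.0002,0,0.03]
}}

```text
time_s: 14.13
tcp_pos: [0.5643, -0.0316, 0.0851]
ee_rot: [[0.001, -0.839, 0.544], [-0.0, 0.544, 0.839], [-1.0, -0.001, 0.0]]
wrist_force: [-0.4, -1.1, 2.4]
gripper_width: 0.518
```

```bash
python3 st.py
```

```text
14.1333 [ 0.5643 -0.0316  0.0851] yaw 57.07496163425549 0.04504757271816986 F [-0.36 -1.06  2.42] M [-0.279 -0.231  0.32 ] Ftool [-2.4 -0.3 -1.1] -46.2 -0.056
```

Emit:
{"name": "move_arm", "arguments": {
  "increments": [2,0,0,0,0.0001,0,0.03,4,0,0,0,0.0002,0,0.03]
}}

```text
time_s: 14.3
tcp_pos: [0.5642, -0.0315, 0.0852]
ee_rot: [[0.001, -0.8, 0.6], [-0.001, 0.6, 0.8], [-1.0, -0.001, 0.0]]
wrist_force: [0.7, -1.2, 2.5]
gripper_width: 0.522
```

```bash
python3 st.py
```

```text
14.3 [ 0.5642 -0.0315  0.0852] yaw 53.1208404163324 0.04543392421233183 F [ 0.72 -1.2   2.51] M [-0.326 -0.252  0.484] Ftool [-2.5 -1.3 -0.5] -50.2 -0.175
```

Emit:
{"name": "move_arm", "arguments": {
  "increments": [1.5,0,0,0,0.0001,0,0.03,3,0,0,0,0.0001,0,0.03]
}}

```text
time_s: 14.47
tcp_pos: [0.5641, -0.0314, 0.0851]
ee_rot: [[0.001, -0.768, 0.641], [-0.001, 0.641, 0.768], [-1.0, -0.001, 0.0]]
wrist_force: [-0.5, -1.5, 2.4]
gripper_width: 0.522
```

```bash
python3 st.py
```

```text
14.4667 [ 0.5641 -0.0314  0.0851] yaw 50.14562831209642 0.04539567974110116 F [-0.46 -1.53  2.42] M [-0.248 -0.214  0.459] Ftool [-2.4 -0.6 -1.5] -53.2 -0.249
```

Emit:
{"name": "move_arm", "arguments": {
  "increments": [1.5,0,0,0,0.0001,0,0.03,3,0,0,0,0.0001,0,0.03]
}}

```text
time_s: 14.63
tcp_pos: [0.564, -0.0313, 0.0851]
ee_rot: [[0.001, -0.733, 0.68], [-0.001, 0.68, 0.733], [-1.0, -0.001, 0.0]]
wrist_force: [0.1, -0.4, 2.3]
gripper_width: 0.521
```

```bash
python3 st.py
```

```text
14.6333 [ 0.564  -0.0313  0.0851] yaw 47.14837810448294 0.04535917101426132 F [ 0.13 -0.4   2.28] M [-0.207 -0.175  0.444] Ftool [-2.3 -0.4 -0.2] -56.2 -0.244
```

The joint-6 effort and moment climbed from yaw about 59° and levelled at 0.45 N m from about 50.7°, which is where slip began. About 3.6° has slipped so far. Turning on to about 30° of slip (yaw about 21°), in two parts.

Emit:
{"name": "move_arm", "arguments": {
  "increments": [3,0,0,0,0.0001,0,0.03,6,0,0,0,0.0003,0,0.03,9,0,0,0,0.0004,0,0.03,12,0,0,0,0.0005,0.0001,0.03,15,0,0,0,0.0006,0.0001,0.03]
}}

```text
time_s: 15.05
tcp_pos: [0.5636, -0.0309, 0.0851]
ee_rot: [[0.001, -0.531, 0.847], [-0.001, 0.847, 0.531], [-1.0, -0.001, 0.001]]
wrist_force: [0.1, -0.3, 2.3]
gripper_width: 0.516
```

```bash
python3 st.py
```

```text
15.05 [ 0.5636 -0.0309  0.0851] yaw 32.07271444507846 0.044934257870148896 F [ 0.06 -0.33  2.31] M [-0.288 -0.262  0.428] Ftool [-2.3 -0.3 -0.1] -71.3 -0.036
```

Emit:
{"name": "move_arm", "arguments": {
  "increments": [3,0,0,0,0.0001,0,0.03,6,0,0,0,0.0003,0,0.03,9,0,0,0,0.0004,0,0.03,11,0,0,0,0.0005,0,0.03]
}}

```text
time_s: 15.38
tcp_pos: [0.5633, -0.0305, 0.0851]
ee_rot: [[0.001, -0.36, 0.933], [-0.001, 0.933, 0.36], [-1.0, -0.001, 0.001]]
wrist_force: [-0.5, -0.2, 1.7]
gripper_width: 0.52
```

```bash
python3 st.py
```

```text
15.3833 [ 0.5633 -0.0305  0.0851] yaw 21.095293440185152 0.04524921790334962 F [-0.52 -0.22  1.68] M [-0.463 -0.274  0.42 ] Ftool [-1.7 -0.  -0.6] -82.3 -0.263
```

Estimated slip is 29.6°, with the moment steady at 0.42 to 0.45 N m. Letting go of the knob and rising.

Emit:
{"name": "move_arm", "arguments": {
  "increments": [0,0,0,0,0,0,0.08,0,0,0,0,0,0,0.08,0,0,0,0,0,0,0.08,0,0,0,0,0,0,0.08,0,0,0,0,0,0,0.08,0,0,0,0,0,0,0.08,0,0,0,-0.02,0,0,0.08,0,0,0,-0.05,0,0,0.08,0,0,0,-0.085,0,0,0.08,0,0,0,-0.115,0,0,0.08,0,0,0,-0.115,0,0,0.08,0,0,0,-0.115,0,0,0.08]
}}

```text
time_s: 16.38
tcp_pos: [0.5637, -0.0301, 0.2017]
ee_rot: [[0.005, -0.358, 0.934], [0.001, 0.934, 0.358], [-1.0, -0.0, 0.005]]
wrist_force: [-0.3, 0.0, -0.6]
gripper_width: 0.921
```

```bash
python3 st.py;python3 - <<'E'
from look import *
import pickle
s,im=save('wrist','w8.png');np.save('w8.npy',im);pickle.dump(s,open('w8.pkl','wb'))
E
```

```text
16.3833 [ 0.5637 -0.0301  0.2017] yaw 20.988034970587464 0.08008356032546339 F [-0.25  0.01 -0.57] M [ 0.096 -0.145  0.033] Ftool [ 0.6  0.1 -0.2] -82.4 0.004
```

View pics/w8.png

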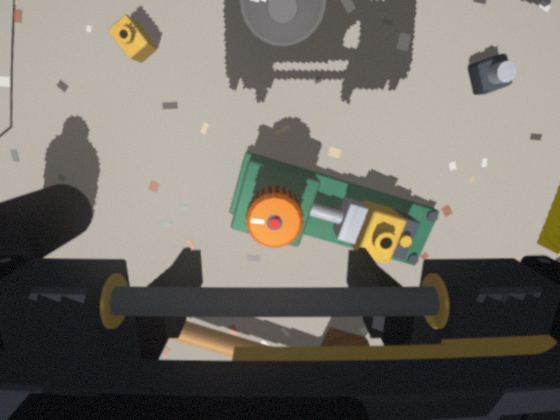

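The mark sits left of the pin in the image, just as in w6 at yaw 190°, so the knob turned with the fingers. I'll measure that, then take a clear view square to the vise.

```bash
python3 - <<'E'
from look import *
import pickle
A=[]
for n in('w6','w8'):
    s=pickle.load(open(n+'.pkl','rb'));im=np.load(n+'.npy');h=cv2.cvtColor(im,cv2.COLOR_RGB2HSV)
    W=onz('wrist',[(275,221)],.111,s)
    m=cv2.inRange(h,(0,0,170),(180,90,255));k=np.zeros_like(m);cv2.circle(k,(275,218),25,255,-1);m&=k
    M=cv2.moments(m,True);w=(M['m10']/M['m00'],M['m01']/M['m00'])
    r_=cv2.inRange(h,(0,200,120),(3,255,255))&k;M2=cv2.moments(r_,True);q=(M2['m10']/M2['m00'],M2['m01']/M2['m00'])
    a=onz('wrist',[w],.111,s)[0];b=onz('wrist',[q],.113,s)[0];d=a-b
    A.append(np.degrees(np.arctan2(d[1],d[0])));print(n,w,q,m.sum()//255,d.round(4),A[-1],b.round(4))
print((A[0]-A[1])%360)
print(inc(np.array([.5633,-.0305,.2]),Rdown(21),[.5555,.12,.2],Rdown(94)))
E
```

```text
w6 (257.21666666666664, 219.11666666666667) (274.3333333333333, 221.04761904761904) 60 [-0.0013  0.0133 -0.002 ] 95.78863002824541 [ 0.5646 -0.0305  0.113 ]Traceback (most recent call last):
  File "<stdin>", line 9, in <module>
ZeroDivisionError: float division by zero
```

```bash
python3 - <<'E'
from look import *
import pickle
for n in('w4','w6','w8'):
    s=pickle.load(open(n+'.pkl','rb'));print(n,s['tcp_pos'],yaw(s['ee_rot']),onz('wrist',[(274.6,221.07)],.113,s))
print(r.calibration('wrist'))
im=np.load('w8.npy');h=cv2.cvtColor(im,cv2.COLOR_RGB2HSV);print(im[218:227:2,268:282:2].tolist());print(im[222,245:270].tolist())
E
```

```text
w4 [0.55990178 0.07417285 0.09897355] 94.01675101914613 [[0.560955   0.04260268 0.113     ]]
w6 [ 0.56444872 -0.02933274  0.19881469] -170.10405577542068 [[ 0.56462259 -0.03070288  0.113     ]]
w8 [ 0.56368025 -0.03008744  0.20167102] 20.988034970587464 [[ 0.56438644 -0.02837884  0.113     ]]
{'fx': 324.63634322419165, 'fy': 324.63634322419165, 'cx': 274.16388407898285, 'cy': 214.08301810990787, 'D': array([-0.06394011,  0.        ,  0.        ,  0.        ,  0.        ]), 'tool_from_camera': array([[-7.84109641e-04, -2.80567947e-01,  9.59833846e-01,
        -1.53438194e-01],
       [ 9.99999232e-01, -1.14075213e-03,  4.83469673e-04,
         9.28120100e-04],
       [ 9.59286414e-04,  9.59833489e-01,  2.80568626e-01,
        -7.56256261e-02],
       [ 0.00000000e+00,  0.00000000e+00,  0.00000000e+00,
         1.00000000e+00]])}
[[[170, 134, 118], [129, 115, 118], [149, 83, 77], [168, 71, 66], [142, 64, 55], [103, 73, 71], [155, 123, 112]], [[136, 127, 126], [183, 97, 94], [237, 83, 75], [241, 82, 72], [237, 80, 72], [187, 75, 69], [114, 100, 100]], [[142, 122, 127], [233, 92, 88], [244, 84, 77], [245, 87, 78], [245, 87, 82], [236, 83, 77], [139, 104, 106]], [[151, 124, 128], [237, 93, 89], [245, 85, 77], [244, 86, 76], [244, 87, 80], [238, 89, 83], [149, 117, 118]], [[169, 133, 122], [204, 107, 107], [243, 92, 85], [243, 85, 78], [242, 89, 83], [216, 107, 108], [163, 130, 123]]]
[[123, 152, 118], [166, 139, 96], [201, 119, 63], [213, 117, 54], [231, 142, 76], [246, 184, 127], [250, 224, 190], [251, 238, 226], [251, 244, 235], [251, 245, 236], [252, 247, 240], [252, 247, 242], [252, 248, 243], [252, 249, 245], [252, 250, 247], [252, 251, 248], [252, 252, 249], [252, 250, 247], [251, 242, 232], [248, 203, 153], [241, 165, 101], [214, 149, 113], [154, 132, 129], [142, 122, 127], [189, 110, 111]]
```

The calibration varies slightly between reads (within its stated 2 mm), so I'll average it. Redoing the mark angle with a looser red mask.

```bash
python3 - <<'E'
from look import *
import pickle
A=[]
for n in('w6','w8'):
    s=pickle.load(open(n+'.pkl','rb'));im=np.load(n+'.npy');h=cv2.cvtColor(im,cv2.COLOR_RGB2HSV)
    k=np.zeros(h.shape[:2],np.uint8);cv2.circle(k,(275,220),24,255,-1)
    m=cv2.inRange(h,(0,0,170),(180,90,255))&k;r_=(cv2.inRange(h,(0,120,120),(4,255,255))|cv2.inRange(h,(175,120,120),(180,255,255)))&k
    def big(m):
        c=max(cv2.findContours(m,cv2.RETR_EXTERNAL,cv2.CHAIN_APPROX_NONE)[0],key=cv2.contourArea);M=cv2.moments(c);return M['m10']/M['m00'],M['m01']/M['m00'],cv2.contourArea(c)
    w,q=big(m),big(r_);print(n,w,q)
    ds=[]
    for i in range(30): ds.append(onz('wrist',[w[:2]],.111,s)[0]-onz('wrist',[q[:2]],.113,s)[0])
    d=np.mean(ds,0);A.append(np.degrees(np.arctan2(d[1],d[0])));print(d.round(4),A[-1])
print('turned',(A[0]-A[1])%360)
print(inc(np.array([.5633,-.0305,.2]),Rdown(21),[.5555,.12,.2],Rdown(94)))
E
```

```text
w6 (257.4627450980392, 219.13725490196074, 42.5) (274.6645435244161, 221.1188959660297, 78.5)
[-0.0013  0.0133 -0.002 ] 95.63327535649962
w8 (257.2380952380952, 220.8095238095238, 45.5) (274.24099099099095, 222.85135135135135, 74.0)
[ 0.0038 -0.0129 -0.002 ] -73.49842324143424
turned 169.13169859793385
[-7.300e+01  0.000e+00  0.000e+00  0.000e+00  1.433e-01  4.670e-02]
```

The knob really turned 169.1°, against 168.9° by the tool, so there was no finger slip. Now a vise-square view.

Emit:
{"name": "move_arm", "arguments": {
  "increments": [-73,0,0,0,0.1433,0.0467,0.08,-73,0,0,0,0.1433,0.0467,0.08,-73,0,0,0,0.1433,0.0467,0.08,-73,0,0,0,0.1433,0.0467,0.08,-73,0,0,0,0.1433,0.0467,0.08,-73,0,0,0,0.1433,0.0467,0.08,-73,0,0,0,0.1433,0.0467,0.08,-73,0,0,0,0.1433,0.0467,0.08,-73,0,0,0,0.1433,0.0467,0.08,-73,0,0,0,0.1433,0.0467,0.08,-73,0,0,0,0.1433,0.0467,0.08,-73,0,0,0,0.1433,0.0467,0.08]
}}

```text
time_s: 17.43
tcp_pos: [0.5543, 0.1199, 0.198]
ee_rot: [[-0.003, -0.998, -0.067], [-0.001, -0.067, 0.998], [-1.0, 0.003, -0.001]]
wrist_force: [0.8, 0.4, -0.5]
gripper_width: 0.921
```

Emit:
{"name": "move_arm", "arguments": {
  "increments": [0,0,0,0,0,0,0.08,0,0,0,0,0,0,0.08,0,0,0,0,0,0,0.08]
}}

```text
time_s: 17.68
tcp_pos: [0.5549, 0.1201, 0.1993]
ee_rot: [[-0.0, -0.998, -0.068], [-0.0, -0.068, 0.998], [-1.0, 0.0, -0.0]]
wrist_force: [0.4, 0.9, -0.6]
gripper_width: 0.916
```

```bash
python3 st.py;python3 - <<'E'
from look import *
import pickle
s,im=save('wrist','w9.png');np.save('w9.npy',im);pickle.dump(s,open('w9.pkl','wb'))
cv2.imwrite('pics/c9.png',cv2.resize(im[0:230,190:360,::-1],None,fx=2.6,fy=2.6,interpolation=cv2.INTER_CUBIC))
save('scene','s9.png');
E
```

```text
17.6833 [0.5549 0.1201 0.1993] yaw 93.91068385650942 0.07968246857538801 F [ 0.43  0.86 -0.61] M [ 0.114 -0.052  0.035] Ftool [ 0.6 -0.5  0.8] -24.6 -0.008
```

View pics/c9.png

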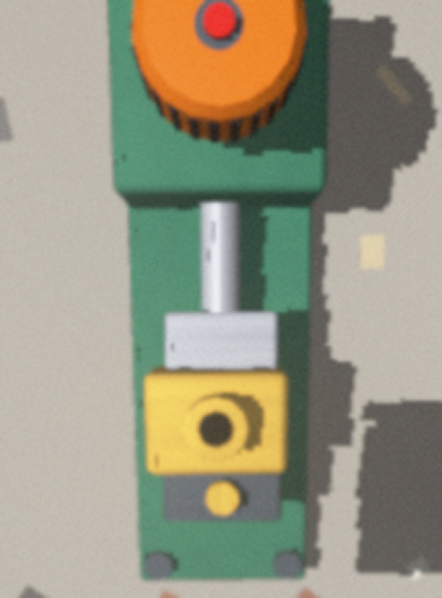

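View pics/s9.png

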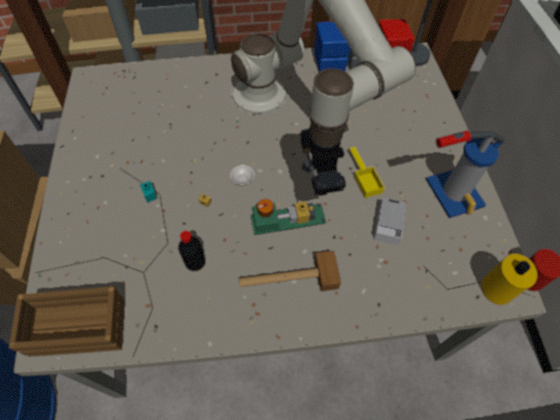

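The crop shows jaw, block and stop closed up and square. In the scene view the bystanders sit where they began and the arm is clear. Handing in.

```bash
python3 - <<'E'
from station import r
print(r.finish_job())
E
```

```text
the job is handed in; nothing more can be done
None
```

I clamped the large brass valve block in the green vise, with about 30° of clutch slip, and handed the job in at about 17.7 s. No verdict was reported.

- **Placing:** I stood the block on the bed between jaw and stop, with more than 5 mm clear on each side. It was touching down (wrist force went from -5 to -0.7 N) before I let go.
- **Turning:** I turned the knob clockwise 169.1° by its white mark, against 168.9° by the tool, so the fingers did not slip. The moment ran at about 0.24 N m, climbed from a tool heading of about 59° and levelled at 0.42–0.48 N m from about 51°. I stopped at 21.1°, which gives about 29.6° (0.52 rad) of slip.
- **Last checks:** The final wrist view shows jaw, block and stop closed up and square. In the scene view the bystanders look unmoved, and the arm touches nothing (forces under 1 N).
- **Not measured or in disagreement:**
  - I did not measure the tell-tale pin's rise; the slip figure rests on the torque curve and turn angle. The travel worked out from the camera gap (13.7 mm, about 131°) agrees with it roughly.
  - My first knob-axis position was about 2 mm off, which put up to 7 N of side load on the knob until I corrected it from the grip readings.
  - One moment reading of 0.30 N m at 121° turned was out of line with the readings around it.

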